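Put the bakery jugs away in their rack, handles out

ROBOT

A 6-joint arm with a two-finger parallel gripper is mounted at the origin on the work surface. World frame = base frame: x ahead of the robot, y to its left, z up, the work surface at z = 0. Lengths are in mm, angles in rad, forces in N, time in s.
With the tool pointing down it reaches from about 400 to 925 mm from the base axis. Payload 12.5 kg.
Tool frame: the origin (TCP) lies at the centre of the arm's flange, where the gripper is bolted on; the fingertips stand 190 mm ahead of it and the grasp point (between the pads) lies env.grip_point_offset ahead of it (env.grip_point_offset is the distance from the TCP to the grasp point, in mm); z points along the fingers, x is the direction in which the jaws open and shut, and the axes are right-handed (so a half turn about z gives the same grasp; the last joint's range is limited). The gripper opens to 95 mm and grips with 3 to 60 N. Pads are 20 mm wide; open, the fingers measure 119 mm over their backs; the gripper's body (75 mm by 180 mm) begins 59 mm behind the grasp point.
Start: joints at [-1.256, 0.491, 1.559, -0, 1.092, -0.106], TCP at [255.325, -570.468, 404.761] pointing down, gripper open.
Joint ranges: [-3.1, 3.1], [-0.84, 2.19], [0.05, 2.79], [-1.13, 4.28], [0.06, 2.93], [-2.69, 2.69]. Speed limits (rad/s): [2.22, 2.22, 2.79, 3.14, 3.14, 3.14].

INTERFACE

Orientations are given as [roll, pitch, yaw] about the fixed x, y, z axes, in that order (R = Rz(yaw) Ry(pitch) Rx(roll)).
In Python, from cell import state, read_camera, camera_model, job_done, env gives the robot as it stands.
- The arm moves only by the tool arm_command, never from a script. Its argument "steps" is a list of rows, each a list of 6 numbers: the shift along the tool's x, y, z in cm, then the turn, a rotation vector about the tool's x, y, z in degrees. In form: [[dx, dy, dz, rx, ry, rz], ...]. A call has 1 to 12 rows; each row is the pose to reach, as a shift and turn from the pose commanded when the call began, along the tool's axes at that moment; what a row does not reach only later rows make up. A row lasts 1/12 s, in which the tool goes at most 41.7 mm and 7.16 degrees, less where a joint would pass 70% of its speed; a pose out of reach is approached as far as the arm can. A call with a gripper value outside its range is refused whole. "jaw" is the finger opening in cm, from 0 to 9.51, set as the call begins (left out, the last holds). The fingers move at their own pace and stop on an object; the grip force is fixed at half the most. Time passes only in rows, so rows that repeat a pose let the fingers close. It gives the time, the measured TCP pose, the force and the opening at its end, in the units of the state.
- state(): the state, without advancing time (a new reading comes with each control period).
- read_camera(name): name is "scene" or "top" or "wrist"; returns the picture (420x560x3 uint8, red, green, blue); there is no depth.
- camera_model(name): a dict with "K" (3x3 intrinsics, pixels), "xyz" and "rotation" of the camera in the world. Camera axes: x right, y up, looking along -z (the intrinsics and any distortion apply to the point x, -y, -z); pixel columns grow to the right and rows downward; lengths in mm; the calibration is good to about 2 mm. The wrist camera is an equidistant fisheye: a pixel r from the principal point sees the ray r / f radians off the axis. A picture is of the moment at which its call begins: read the wrist's pose just before it. camera_model takes no time and is no camera call; for the wrist camera it gives the pose at the moment of the call.
- job_done(): hands the job in, once; it reports no verdict.
The state is a dict: "t": time; "joints": joint angles; "qvel": joint speeds; "tau": joint torques, N m; "eef_pos": TCP position; "tcp_rot": TCP orientation; "ft_force": force on the tool from outside, world axes, zero at the start; "moment": the same for the moment, N m; "opening": opening from 0.0 (shut) to 1.0 (fully open).
Only numpy, scipy, OpenCV 4.12 (cv2) and the standard library are available. Lean on these libraries where they do the work, as an engineer would, in place of code of your own. Each camera call takes 0.05 s, during which the arm holds its last target. There are 200 camera calls.

TASK

Put the three lidded steel jugs from the baking sheet away in the aluminium rack: one upright in the middle of each bay, the largest beside the high end plate, the middle-sized in the middle bay and the smallest at the low end, every handle pointing straight out of the rack's open front and every spout to its back plate. Set them down gently, let go of them, and leave the oil bottle, the seed jar and the loaf where they are.

Things in the scene. Friction and masses are not known exactly. Their poses are not given: they have to be found in the camera images.
- jug_large_mid (a point): centre (on the axis, half-way up) of the largest jug: closed, round, straight-sided, steel with a flat black lid, loose, body 64 mm in diameter, 100 mm high with lid, about 0.38 kg. z is up; x points to the spout, a stub near the top reaching 48 mm from the axis; the handle is opposite, at -x. Grip the body across y. Starts upright on the sheet, turned anyhow.
- jug_large_handle (a point): middle of the upright part of the largest jug's handle, 59 mm from its axis and 57 mm above its foot, a strap 12 mm wide (y) and 5 mm thick that reaches 62 mm from the axis, from about 29 to 85 mm above the foot; axes as the jug's
- bay_large (a point): centre of the place for the largest jug, on the rack's floor (4 mm above the bench), in the bay next to the high end plate (clear width 126 mm). x points to the rack's back plate, -x straight out of its open front, y along the row to the high end plate, z up
- jug_large: the largest jug; origin at the centre of its foot, axes as above
- jug_mid_mid (a point): centre (on the axis, half-way up) of the middle-sized jug: closed, round, straight-sided, steel with a flat black lid, loose, body 56 mm in diameter, 82 mm high with lid, about 0.28 kg. z is up; x points to the spout, a stub near the top reaching 44 mm from the axis; the handle is opposite, at -x. Grip the body across y. Starts upright on the sheet, turned anyhow.
- jug_mid_handle (a point): middle of the upright part of the middle-sized jug's handle, 55 mm from its axis and 47 mm above its foot, a strap 12 mm wide (y) and 5 mm thick that reaches 58 mm from the axis, from about 24 to 70 mm above the foot; axes as the jug's
- bay_mid (a point): centre of the place for the middle-sized jug, on the rack's floor (4 mm above the bench), in the bay in the middle (clear width 101 mm). x points to the rack's back plate, -x straight out of its open front, y along the row to the high end plate, z up
- jug_mid: the middle-sized jug; origin at the centre of its foot, axes as above
- jug_small_mid (a point): centre (on the axis, half-way up) of the smallest jug: closed, round, straight-sided, steel with a flat black lid, loose, body 48 mm in diameter, 66 mm high with lid, about 0.2 kg. z is up; x points to the spout, a stub near the top reaching 40 mm from the axis; the handle is opposite, at -x. Grip the body across y. Starts upright on the sheet, turned anyhow.
- jug_small_handle (a point): middle of the upright part of the smallest jug's handle, 51 mm from its axis and 38 mm above its foot, a strap 12 mm wide (y) and 5 mm thick that reaches 54 mm from the axis, from about 19 to 56 mm above the foot; axes as the jug's
- bay_small (a point): centre of the place for the smallest jug, on the rack's floor (4 mm above the bench), in the bay at the low end (clear width 101 mm). x points to the rack's back plate, -x straight out of its open front, y along the row to the high end plate, z up
- jug_small: the smallest jug; origin at the centre of its foot, axes as above
- rack: aluminium jug rack, fixed: floor 4 mm thick, x -75 to 75 mm, y -160 to 184 mm, origin on the bench. At +x a back plate (top 64 mm above the bench); at +y a high end plate (top 94 mm); at the -y end and between the bays (y = 52 and -52 mm) low bars, tops at 16 mm. The front (-x) is open: handles may stick out over it.
- sheet: steel baking sheet fixed to the bench, on which the jugs and the seed jar stand: 280 mm (x) by 340 mm (y), floor 3 mm thick, rim 14 mm high; origin on the bench under its centre. The rack and the sheet lie on opposite sides of the robot's x axis, either way round
- oil_bottle_mid (a point): bystander: tall closed amber bottle, 68 mm in diameter, 240 mm high, loose, standing between sheet and rack; this point is about half-way up its middle
- seed_jar_mid (a point): bystander: lidded glass jar, 68 mm in diameter, 90 mm high, loose, standing on the sheet; this point is about half-way up its middle
- loaf_mid (a point): bystander: baked tin loaf, 96 mm (x) by 180 mm (y), 94 mm high, loose, lying on the bench just behind the rack's back plate; this point is about half-way up its middle

How it is judged (in metres and radians):
At the end, for the whole second after the job is handed in: Each jug is upright (within 0.08 rad) on the floor of its own bay, its axis within 20 mm of the bay's centre, its handle pointing out of the open front and its spout to the back plate within 0.2 rad of square, released and at rest (horizontal distance between jug_large_mid and bay_large below 0.02 m and z of jug_large_mid in the frame of bay_large between 0.044 and 0.056 m and angle between each of jug_large_mid, jug_mid_mid, jug_small_mid's own z axis and vertical below 0.08 rad and angle between the x axis of jug_large_mid and the x axis of bay_large, either way round below 0.2 rad and x of jug_large_handle in the frame of bay_large below -0.02 m and linear speed of each of jug_large, jug_mid, jug_small below 0.02 m/s and horizontal distance between jug_mid_mid and bay_mid below 0.02 m and z of jug_mid_mid in the frame of bay_mid between 0.035 and 0.047 m and angle between the x axis of jug_mid_mid and the x axis of bay_mid, either way round below 0.2 rad and x of jug_mid_handle in the frame of bay_mid below -0.02 m and horizontal distance between jug_small_mid and bay_small below 0.02 m and z of jug_small_mid in the frame of bay_small between 0.027 and 0.039 m and angle between the x axis of jug_small_mid and the x axis of bay_small, either way round below 0.2 rad and x of jug_small_handle in the frame of bay_small below -0.02 m); the robot touches nothing.
It fails at once if a jug is let fall into its bay from more than 20 mm ((horizontal distance between jug_large_mid and bay_large below 0.06 m and z of jug_large_mid in the frame of bay_large above 0.07 m and contact force between jug_large and the fingers below 0.1 N and contact force between jug_large and rack below 0.1 N) or (horizontal distance between jug_mid_mid and bay_mid below 0.06 m and z of jug_mid_mid in the frame of bay_mid above 0.061 m and contact force between jug_mid and the fingers below 0.1 N and contact force between jug_mid and rack below 0.1 N) or (horizontal distance between jug_small_mid and bay_small below 0.06 m and z of jug_small_mid in the frame of bay_small above 0.053 m and contact force between jug_small and the fingers below 0.1 N and contact force between jug_small and rack below 0.1 N)).
It fails at once if the oil bottle is pushed more than 25 mm or tipped (distance of oil_bottle_mid from where it was at the start of the episode above 0.025 m or angle between oil_bottle_mid's own z axis and vertical above 0.35 rad).
It fails at once if the seed jar is pushed more than 25 mm or tipped (distance of seed_jar_mid from where it was at the start of the episode above 0.025 m or angle between seed_jar_mid's own z axis and vertical above 0.35 rad).
It fails at once if the loaf is pushed more than 25 mm or tipped (distance of loaf_mid from where it was at the start of the episode above 0.025 m or angle between loaf_mid's own z axis and vertical above 0.35 rad).
It also fails if it takes over 72 s, if anything falls off the work surface, if the arm or the gripper's body presses on something with over 40 N, if the wrist force passes 120 N, or if a joint passes its speed limit or range.

## Working session

There is one attempt and no reset: what is moved stays moved. The work goes in short steps, Python scripts to look and compute and a tool call to move; the robot and the scene stay as the last step left them, time stands still between calls to the robot, and variables do not carry over. Pictures are saved under pics/ and viewed, about 8 in all and at most 12, crops included, and the job is handed in when it is done.

Besides the shell and the picture viewer there is one more tool, called after "Call:" by a JSON object that holds its "fn" and its "kwargs", one argument or row to a line. arm_command: Moves the arm, as the interface text tells. Its arguments: {"type":"object","properties":{"steps":{"type":"array"},"jaw":{"type":"number"}},"required":["steps"]}

```bash
mkdir -p pics; ls
python3 - <<'E'
from cell import *
import cv2,numpy as np
print(state()); print(env.grip_point_offset)
for n in("top","scene"):
    im=read_camera(n); cv2.imwrite(f"pics/{n}0.png",im[:,:,::-1]); m=camera_model(n); print(n,m)
E
```

```text
pics
{'t': 0.0, 'joints': array([-1.25560717e+00,  4.91503407e-01,  1.55948314e+00, -3.14777766e-05,
        1.09168441e+00, -1.05634365e-01]), 'qvel': array([-0.0004293 , -0.00136281, -0.00016326,  0.00017374, -0.00102705,
        0.00055912]), 'tau': array([ 1.18099433e-03, -6.12645435e+01, -2.58179533e+01,  6.93037058e-02,
        4.82398644e-02, -1.42106110e-04]), 'eef_pos': array([ 255.30238849, -570.41937249,  404.18492099]), 'tcp_rot': array([-3.14150672e+00,  1.07523337e-03, -1.14995823e+00]), 'ft_force': array([ 0.11255787,  0.02403007, -0.2717757 ]), 'moment': array([-0.00740791,  0.02866184,  0.03337521]), 'opening': 0.9994402615685573}
171.3
top {'K': array([[508.79761049,   0.        , 281.03410898],
       [  0.        , 508.79761049, 214.41302186],
       [  0.        ,   0.        ,   1.        ]]), 'xyz': array([ 358.10132764,  -24.95797581, 1393.279452  ]), 'rotation': array([ 0.12080987,  0.02592894, -1.6009564 ])}
scene {'K': array([[492.9312039 ,   0.        , 282.81522869],
       [  0.        , 492.9312039 , 210.52111566],
       [  0.        ,   0.        ,   1.        ]]), 'xyz': array([1010.20152518,  652.64225689,  996.92940926]), 'rotation': array([ 0.76042271, -0.00396538,  2.53046529])}
```

View pics/top0.png

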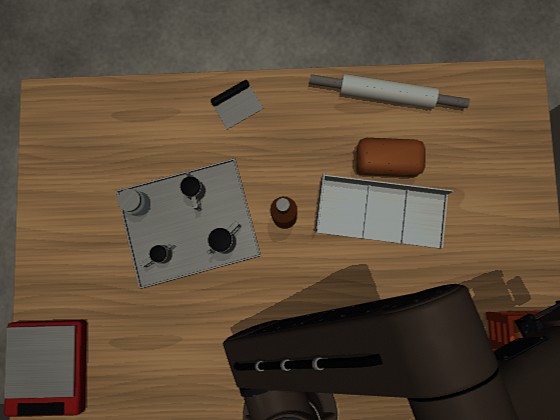

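View pics/scene0.png

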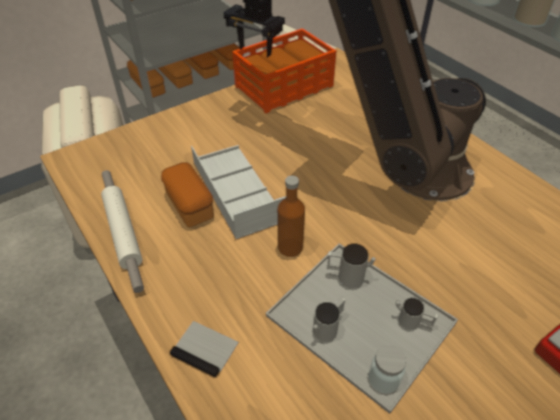

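Top view (image up = +x, left = +y): the sheet is centred near (190,222). The large jug is at (221,240), the mid jug at (190,187), the small jug at (158,254) and the seed jar at (134,203). The bottle is near (284,210). The rack spans columns 317–452, with its widest bay on the left, so the high plate is toward the bottle. Next I enlarge both areas.

```bash
cat > h.py <<'E'
from cell import *
import cv2,numpy as np
from scipy.spatial.transform import Rotation as R
def proj(n,P,m=None):
    m=m or camera_model(n); Rm=R.from_euler('xyz',m['rotation']).as_matrix()
    c=(np.atleast_2d(P)-m['xyz'])@Rm; v=c*[1,-1,-1]; K=m['K']
    if n=='wrist':
        r=np.linalg.norm(v[:,:2],axis=1,keepdims=True); th=np.arctan2(r,v[:,2:]); xy=v[:,:2]/r*th
    else: xy=v[:,:2]/v[:,2:]
    return xy*[K[0,0],K[1,1]]+K[:2,2]
def back(n,uv,z,m=None):
    m=m or camera_model(n); Rm=R.from_euler('xyz',m['rotation']).as_matrix(); K=m['K']
    xy=(np.atleast_2d(uv)-K[:2,2])/[K[0,0],K[1,1]]
    if n=='wrist':
        th=np.linalg.norm(xy,axis=1,keepdims=True); v=np.hstack([xy/th*np.sin(th),np.cos(th)])
    else: v=np.hstack([xy,np.ones((len(xy),1))])
    d=(v*[1,-1,-1])@Rm.T
    return m['xyz']+d*((z-m['xyz'][2])/d[:,2])[:,None]
E
python3 - <<'E'
from h import *
im=cv2.imread('pics/top0.png')
a=cv2.resize(im[150:290,110:265],None,fx=4,fy=4,interpolation=cv2.INTER_CUBIC)
b=cv2.resize(im[125:255,265:460],None,fx=4,fy=4,interpolation=cv2.INTER_CUBIC)
cv2.imwrite('pics/sh.png',cv2.convertScaleAbs(a,alpha=1.5));cv2.imwrite('pics/rk.png',cv2.convertScaleAbs(b,alpha=1.3))
E
```

```text
(no output)
```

View pics/sh.png

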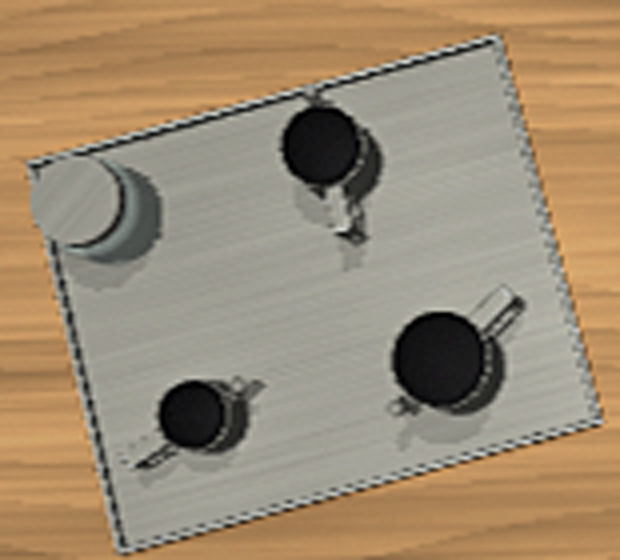

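View pics/rk.png

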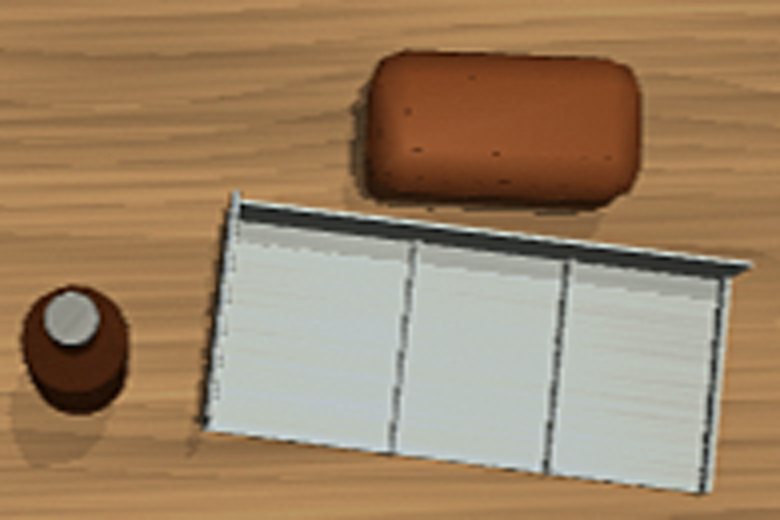

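Sheet crop (×4, offset 110,150): lids are at large (440,360), mid (321,146) and small (193,415). The handles point to upper right, lower right and lower left respectively. Rack crop (×4, offset 265,125): divider front ends are at (393,453) and (547,472), and the low bar's front end is at (707,491).

Run:
```python
from h import *
from scipy.optimize import least_squares
ro=np.array([265,125]);so=np.array([110,150])
def T(p,P): c,s=np.cos(p[2]),np.sin(p[2]); P=np.array(P,float); return np.c_[p[0]+c*P[:,0]-s*P[:,1],p[1]+s*P[:,0]+c*P[:,1],P[:,2]]
def fit(M,px,p0):
    f=lambda p:(proj('top',T([p[0],p[1],p[2]/100],M))-px).ravel()
    r=least_squares(f,p0,loss='soft_l1'); print(np.round(r.x,1),'res',np.round(r.fun.reshape(-1,2),1).tolist()); return r.x
M=[(-75,52,16),(-75,-52,16),(-75,-160,16),(75,-160,64),(75,184,94),(-75,184,94),(-75,184,0)]
px=np.array([(393,453),(547,472),(707,491),(750,264),(236,193),(205,425),(205,430)])/4+ro
p=fit(M,px,[500,-200,0])
q=[p[0],p[1],p[2]/100]
# bay centres: large 52..184(minus bar/plate), clear 126,101,101
print('bays L,M,S',np.round(T(q,[(0,118,4),(0,0,4),(0,-106,4)]),1).tolist())
M=[(140,170,14),(140,-170,14),(-140,170,14),(-140,-170,14)]
px=np.array([(32,162),(497,38),(122,550),(600,422)])/4+so
fit(M,px,[500,200,20])
for n,h,lid,hd,sp,rh,hh in(('L',100,(440,360),(517,300),(402,406),61,57),('M',82,(321,146),(352,228),(316,95),57,47),('S',66,(193,415),(147,459),(240,383),53,38)):
    g=lambda u,z:back('top',np.array(u)/4+so,z)[0]
    c=g(lid,h+3);H=g(hd,hh+3)-c;S=g(sp,h-10)-c
    print(n,np.round(c,1),'handle',np.round(np.degrees(np.arctan2(H[1],H[0])),1),np.hypot(*H[:2]).round(),'spout',np.round(np.degrees(np.arctan2(S[1],S[0])),1),np.hypot(*S[:2]).round())
for n,u,o,z in(('bottle',(71,319),ro,240),('jar',(78,203),so,93),('loaf',(505,128),ro,94)): print(n,back('top',np.array(u)/4+o,z)[0].round())
```

```text
[ 519.3 -278.2  -15.5] res [[0.4, 0.3], [0.4, 0.3], [0.7, 0.5], [0.3, -0.5], [-1.0, -0.4], [-0.0, -1.2], [-1.5, 0.6]]
bays L,M,S [[537.5, -161.7, 4.0], [519.3, -278.2, 4.0], [502.9, -383.0, 4.0]]
[512.6 261.1  23.4] res [[-1.3, -0.3], [1.0, -1.4], [-0.9, 1.3], [1.0, 0.2]]
L [455.3 161.2 103. ] handle -47.7 61.0 spout 136.0 39.0
M [599.5 239.8  85. ] handle -165.1 52.0 spout 8.7 37.0
S [427.  328.6  69. ] handle 125.0 47.0 spout -53.2 35.0
bottle [521.  -4. 240.]
jar [566. 397.  93.]
loaf [ 657. -286.   94.]
```

```bash
cat >> h.py <<'E'
def go(*w):
    "waypoints (grasp point x,y,z mm, yaw deg) -> rows in tool frame now"
    s=state(); R0=R.from_euler('xyz',s['tcp_rot'])
    for x,y,z,yaw in w:
        d=R0.inv().apply(np.array([x,y,z+171.3])-s['eef_pos'])/10
        rv=(R0.inv()*R.from_euler('xyz',[180,0,yaw],degrees=True)).as_rotvec(degrees=True)
        print((x,y,z,yaw),np.round(d,2).tolist(),np.round(rv,1).tolist())
E
python3 -c "
from h import *
go((480,-150,340,-40),(460,100,340,36),(427,328.6,190,36))"
```

```text
(480, -150, 340, -40) [-29.21, -37.69, -10.67] [-0.0, 0.1, -25.9]
(460, 100, 340, 36) [-52.84, -46.07, -10.65] [-0.1, 0.0, -101.9]
(427, 328.6, 190, 36) [-75.04, -52.4, 4.37] [-0.1, 0.0, -101.9]
```

Call:
{"fn": "arm_command", "kwargs": {
  "steps": [
    [-29.2,-37.7,-10.7,0,0,-26],
    [-29.2,-37.7,-10.7,0,0,-26],
    [-29.2,-37.7,-10.7,0,0,-26],
    [-29.2,-37.7,-10.7,0,0,-26],
    [-29.2,-37.7,-10.7,0,0,-26],
    [-29.2,-37.7,-10.7,0,0,-26],
    [-29.2,-37.7,-10.7,0,0,-26],
    [-29.2,-37.7,-10.7,0,0,-26],
    [-29.2,-37.7,-10.7,0,0,-26],
    [-29.2,-37.7,-10.7,0,0,-26],
    [-29.2,-37.7,-10.7,0,0,-26],
    [-29.2,-37.7,-10.7,0,0,-26]
  ],
  "jaw": 9.5
}}

```text
t: 1.1
eef_pos: [480.9, -147.2, 512.5]
tcp_rot: [-3.141, -0.0, -0.695]
ft_force: [0.2, -0.1, -0.0]
opening: 0.995
```

```bash
python3 -c "
from h import *
s=state();print(s['t'],s['eef_pos'],s['tcp_rot'])
go((460,100,340,36),(427,328.6,190,36))"
```

```text
1.1 [ 480.88635091 -147.21624208  512.46021483] [-3.14117523e+00 -4.42523909e-04 -6.95219695e-01]
(460, 100, 340, 36) [-17.44, -17.65, 0.12] [-0.0, -0.0, -75.8]
(427, 328.6, 190, 36) [-34.62, -33.08, 15.11] [-0.0, -0.0, -75.8]
```

Call:
{"fn": "arm_command", "kwargs": {
  "steps": [
    [-17.4,-17.7,0,0,0,-76],
    [-17.4,-17.7,0,0,0,-76],
    [-17.4,-17.7,0,0,0,-76],
    [-17.4,-17.7,0,0,0,-76],
    [-17.4,-17.7,0,0,0,-76],
    [-17.4,-17.7,0,0,0,-76],
    [-34.6,-33.1,15.1,0,0,-76],
    [-34.6,-33.1,15.1,0,0,-76],
    [-34.6,-33.1,15.1,0,0,-76],
    [-34.6,-33.1,15.1,0,0,-76],
    [-34.6,-33.1,15.1,0,0,-76],
    [-34.6,-33.1,15.1,0,0,-76]
  ]
}}

```text
t: 2.1
eef_pos: [429.3, 306.1, 373.6]
tcp_rot: [3.141, 0.0, 0.635]
ft_force: [0.9, -0.3, 0.0]
opening: 1.001
```

Call:
{"fn": "arm_command", "kwargs": {
  "steps": [
    [0,0,0,0,0,0],
    [0,0,0,0,0,0],
    [0,0,0,0,0,0]
  ]
}}

```text
t: 2.35
eef_pos: [430.1, 304.3, 374.9]
tcp_rot: [3.141, 0.0, 0.631]
ft_force: [1.1, 0.2, -0.1]
opening: 0.999
```

Run:
```python
from h import *
s=state();print(s['t'],s['eef_pos'],s['tcp_rot'])
m=camera_model('wrist');im=read_camera('wrist').copy();print(m)
cv2.imwrite('pics/w0raw.png',im[:,:,::-1])
def mark(c,a,r,h,col):
    u=np.array([np.cos(np.radians(a)),np.sin(np.radians(a))])
    t=np.linspace(0,2*np.pi,40);P=np.c_[c[0]+r*np.cos(t),c[1]+r*np.sin(t),0*t+h+3]
    for p in proj('wrist',P,m): cv2.circle(im,tuple(int(v) for v in p.round()),1,col,-1)
    for d,z in((-r-30,h*.57+3),(r+16,h-10)):
        p=proj('wrist',[c[0]+d*u[0],c[1]+d*u[1],z],m)[0]; cv2.circle(im,tuple(int(v) for v in p.round()),2,col,-1)
mark((427,328.6),-54,24,66,(255,0,0));mark((455.3,161.2),134,32,100,(255,0,0));mark((599.5,239.8),12,28,82,(255,0,0))
cv2.imwrite('pics/w0.png',cv2.resize(cv2.convertScaleAbs(im[:,:,::-1],alpha=1.4),None,fx=1.42,fy=1.42))
```

```text
2.35 [430.14697785 304.34228531 374.94399433] [3.14137668e+00 3.73857518e-04 6.30658560e-01]
{'K': array([[325.1922621 ,   0.        , 280.02815273],
       [  0.        , 325.1922621 , 207.98435752],
       [  0.        ,   0.        ,   1.        ]]), 'xyz': array([379.02651058, 373.07782669, 355.79574942]), 'rotation': array([-0.29979867,  0.00099318,  0.63053156])}
```

View pics/w0.png

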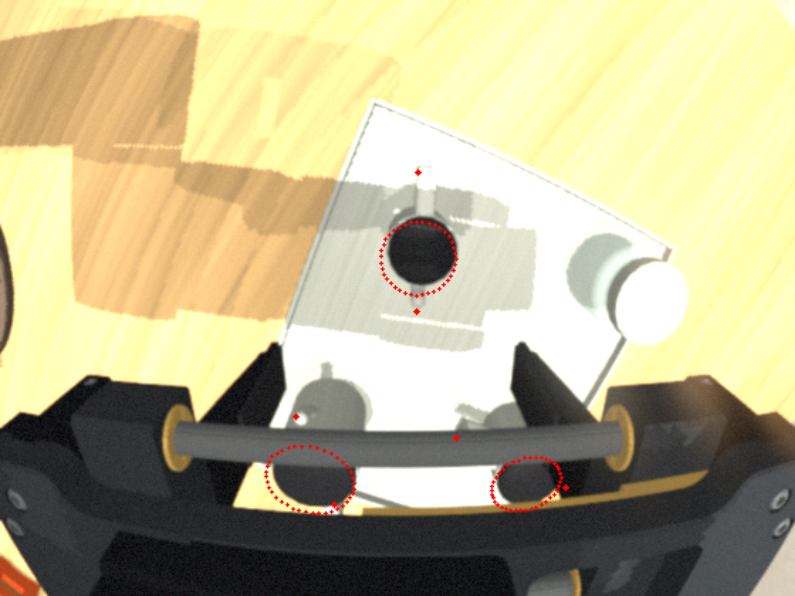

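The wrist view shows the small lid at (422,250), its handle end at (425,172) and its spout tip at (417,297). The predicted marks lie within a few pixels, and the large and mid marks also match.

Run:
```python
from h import *
m={'K':np.array([[325.19,0,280.03],[0,325.19,207.98],[0,0,1.]]),'xyz':np.array([379.03,373.08,355.8]),'rotation':np.array([-0.2998,0.00099,0.63053])}
b=lambda u,z:back('wrist',np.array(u)/1.42,z,m)[0]
c=b((422,250),69);H=b((425,174),50)-c;S=b((417,299),60)-c
print(c,*[(np.degrees(np.arctan2(v[1],v[0])),np.hypot(v[0],v[1])) for v in(H,S)])
x,y=c[:2]
go((x,y,150,35),(x,y,48,35))
```

```text
[425.80858404 334.68199003  69.        ] (np.float64(123.11368858191342), np.float64(47.41918532248794)) (np.float64(-57.78173547174558), np.float64(35.50367628462351))
(np.float64(425.8085840362156), np.float64(334.68199003208105), 150, 35) [1.45, -2.76, 5.41] [0.0, -0.0, 1.1]
(np.float64(425.8085840362156), np.float64(334.68199003208105), 48, 35) [1.44, -2.76, 15.61] [0.0, -0.0, 1.1]
```

Call:
{"fn": "arm_command", "kwargs": {
  "steps": [
    [1.3,-2.5,2,0,0,2],
    [1.3,-2.5,4,0,0,2],
    [1.3,-2.5,6,0,0,2],
    [1.3,-2.5,8,0,0,2],
    [1.3,-2.5,10,0,0,2],
    [1.3,-2.5,11.5,0,0,2],
    [1.3,-2.5,13,0,0,2],
    [1.3,-2.5,14.2,0,0,2],
    [1.3,-2.5,15.2,0,0,2],
    [1.3,-2.5,15.6,0,0,2],
    [1.3,-2.5,15.6,0,0,2],
    [1.3,-2.5,15.6,0,0,2]
  ]
}}

```text
t: 3.4
eef_pos: [426.2, 332.1, 219.5]
tcp_rot: [3.141, -0.001, 0.595]
ft_force: [-0.5, -0.7, -0.2]
opening: 1.002
```

Call:
{"fn": "arm_command", "kwargs": {
  "steps": [
    [0,0,0,0,0,0],
    [0,0,0,0,0,0],
    [0,0,0,0,0,0],
    [0,0,0,0,0,0],
    [0,0,0,0,0,0],
    [0,0,0,0,0,0],
    [0,0,0,0,0,0],
    [0,0,0,0,0,0],
    [0,0,0,0,0,0],
    [0,0,0,0,0,0]
  ],
  "jaw": 3
}}

```text
t: 4.23
eef_pos: [426.0, 332.4, 218.9]
tcp_rot: [3.141, -0.001, 0.595]
ft_force: [1.1, 0.9, -0.8]
opening: 0.499
```

Call:
{"fn": "arm_command", "kwargs": {
  "steps": [
    [0,0,-1,0,0,0],
    [0,0,-3,0,0,0],
    [0,0,-5.5,0,0,0],
    [0,0,-8.5,0,0,0],
    [0,0,-12,0,0,0],
    [0,0,-15.5,0,0,0],
    [0,0,-19,0,0,0],
    [0,0,-22,0,0,0],
    [0,0,-25,0,0,0],
    [0,0,-27,0,0,0],
    [0,0,-28,0,0,0],
    [0,0,-28,0,0,0]
  ]
}}

```text
t: 5.23
eef_pos: [425.4, 332.1, 500.9]
tcp_rot: [3.141, -0.003, 0.595]
ft_force: [-0.3, -0.5, -2.6]
opening: 0.5
```

```bash
python3 -c "
from h import *
s=state();print(s['t'],s['eef_pos'],s['tcp_rot'],s['opening']*95)
go((470,-20,330,80),(504.3,-381,330,80),(504.3,-381,90,81.1),(504.3,-381,53,81.1))"
```

```text
5.2333 [425.40694008 332.14499336 500.88202275] [ 3.14133994e+00 -2.91479644e-03  5.95390277e-01] 47.50196891233282
(470, -20, 330, 80) [-16.06, 31.66, -0.08] [0.1, -0.2, -45.9]
(504.3, -381, 330, 80) [-33.46, 63.47, -0.12] [0.1, -0.2, -45.9]
(504.3, -381, 90, 81.1) [-33.53, 63.46, 23.88] [0.1, -0.2, -47.0]
(504.3, -381, 53, 81.1) [-33.54, 63.46, 27.58] [0.1, -0.2, -47.0]
```

Call:
{"fn": "arm_command", "kwargs": {
  "steps": [
    [-0.7,1.3,0,0,0,-2],
    [-2,4,0,0,0,-6],
    [-3.6,7,0,0,0,-10],
    [-5.2,10.2,0,0,0,-14.5],
    [-6.8,13.4,0,0,0,-19],
    [-8.4,16.6,0,0,0,-24],
    [-10,19.7,0,0,0,-28.5],
    [-11.6,22.9,0,0,0,-33],
    [-13.3,26,0,0,0,-37.5],
    [-15,29,0,0,0,-42],
    [-16.5,32.2,0,0,0,-45],
    [-18,35.2,0,0,0,-47]
  ]
}}

```text
t: 6.23
eef_pos: [473.9, -61.9, 497.3]
tcp_rot: [-3.139, -0.0, 1.418]
ft_force: [1.6, 0.8, -3.0]
opening: 0.504
```

```bash
python3 -c "
from h import *
s=state();print(s['t'],s['eef_pos'],s['tcp_rot'],s['opening']*95)
go((503.5,-381,330,81.1),(503.5,-381,90,81.1),(503.5,-381,50,81.1))"
```

```text
6.2333 [473.91813076 -61.8854635  497.29287494] [-3.13886549e+00 -2.00976804e-04  1.41837646e+00] 47.87580254210769
(503.5, -381, 330, 81.1) [-31.09, 7.77, -0.43] [-0.2, -0.0, 0.2]
(503.5, -381, 90, 81.1) [-31.1, 7.83, 23.57] [-0.2, -0.0, 0.2]
(503.5, -381, 50, 81.1) [-31.1, 7.84, 27.57] [-0.2, -0.0, 0.2]
```

Call:
{"fn": "arm_command", "kwargs": {
  "steps": [
    [-3.3,0.8,0,0,0,0],
    [-6.6,1.6,0,0,0,0],
    [-9.9,2.5,0,0,0,0],
    [-13.2,3.3,0,0,0,0],
    [-16.5,4.1,0,0,0,0],
    [-19.8,5,0,0,0,0],
    [-23.1,5.8,0,0,0,0],
    [-26,6.5,0,0,0,0],
    [-28.5,7.1,0,0,0,0],
    [-30.2,7.6,0,0,0,0],
    [-31,7.8,0,0,0,0],
    [-31.1,7.8,0,0,0,0]
  ]
}}

```text
t: 7.23
eef_pos: [503.2, -380.6, 496.8]
tcp_rot: [-3.139, -0.002, 1.414]
ft_force: [-0.1, 1.3, -2.1]
opening: 0.502
```

Call:
{"fn": "arm_command", "kwargs": {
  "steps": [
    [0,0,1,0,0,0],
    [0,0,3,0,0,0],
    [0,0,6,0,0,0],
    [0,0,9,0,0,0],
    [0,0,12,0,0,0],
    [0,0,15,0,0,0],
    [0,0,18,0,0,0],
    [0,0,20.5,0,0,0],
    [0,0,22.5,0,0,0],
    [0,0,23.5,0,0,0],
    [0,0,24,0,0,0],
    [0,0,24,0,0,0]
  ]
}}

```text
t: 8.23
eef_pos: [503.3, -378.6, 258.3]
tcp_rot: [-3.141, -0.001, 1.416]
ft_force: [0.5, -0.3, -2.6]
opening: 0.501
```

```bash
python3 -c "
from h import *
s=state();print(s['t'],s['eef_pos'],s['tcp_rot'],s['opening']*95)
go((503.5,-381,52,81.1),(503.5,-381,49,81.1))"
```

```text
8.2333 [ 503.26140959 -378.58604801  258.33965969] [-3.14062262e+00 -6.55635599e-04  1.41628487e+00] 47.62430062062422
(503.5, -381, 52, 81.1) [-0.24, 0.06, 3.5] [-0.1, -0.0, 0.0]
(503.5, -381, 49, 81.1) [-0.24, 0.06, 3.8] [-0.1, -0.0, 0.0]
```

Call:
{"fn": "arm_command", "kwargs": {
  "steps": [
    [-0.2,0,0.8,0,0,0],
    [-0.2,0,1.6,0,0,0],
    [-0.2,0,2.3,0,0,0],
    [-0.2,0,2.8,0,0,0],
    [-0.2,0,3.1,0,0,0],
    [-0.2,0,3.4,0,0,0],
    [-0.2,0,3.6,0,0,0],
    [-0.2,0,3.7,0,0,0],
    [-0.2,0,3.8,0,0,0],
    [-0.2,0,3.85,0,0,0],
    [-0.2,0,3.9,0,0,0],
    [-0.2,0,3.9,0,0,0]
  ]
}}

```text
t: 9.23
eef_pos: [502.9, -381.3, 219.9]
tcp_rot: [3.141, 0.0, 1.416]
ft_force: [0.1, 0.0, -2.7]
opening: 0.505
```

Call:
{"fn": "arm_command", "kwargs": {
  "steps": [
    [0,0,0.1,0,0,0],
    [0,0,0.15,0,0,0],
    [0,0,0.15,0,0,0],
    [0,0,0.15,0,0,0]
  ]
}}

```text
t: 9.57
eef_pos: [502.9, -381.3, 219.9]
tcp_rot: [3.141, 0.001, 1.416]
ft_force: [-3.8, 2.9, 11.3]
opening: 0.505
```

Call:
{"fn": "arm_command", "kwargs": {
  "steps": [
    [0,0,0,0,0,0],
    [0,0,0,0,0,0],
    [0,0,0,0,0,0],
    [0,0,0,0,0,0],
    [0,0,0,0,0,0],
    [0,0,-1,0,0,0],
    [0,0,-3,0,0,0],
    [0,0,-6,0,0,0],
    [0,0,-10,0,0,0],
    [0,0,-14,0,0,0],
    [0,0,-18,0,0,0],
    [0,0,-22,0,0,0]
  ],
  "jaw": 6.8
}}

```text
t: 10.57
eef_pos: [502.5, -380.9, 441.3]
tcp_rot: [3.141, 0.0, 1.416]
ft_force: [1.5, -0.5, -0.4]
opening: 0.714
```

Run:
```python
from h import *
s=state();print(s['t'],s['eef_pos'],s['tcp_rot'],s['opening']*95)
im=read_camera('top')
cv2.imwrite('pics/t1.png',cv2.resize(cv2.convertScaleAbs(im[140:280,290:460,::-1],alpha=1.3),None,fx=4,fy=4,interpolation=cv2.INTER_CUBIC))
m=camera_model('wrist');print(m['xyz'],m['rotation']);cv2.imwrite('pics/w1.png',cv2.resize(read_camera('wrist')[:,:,::-1],None,fx=1.42,fy=1.42))
go((500,-250,330,100),(470,-20,330,100),(600,240,200,101),)
```

```text
10.5667 [ 502.45013294 -380.88492627  441.32198017] [3.14111921e+00 3.38914981e-04 1.41565408e+00] 67.78500566182977
[ 418.51720532 -367.11415168  429.71762496] [-0.30864353  0.00741377  1.41563254]
(500, -250, 330, 100) [12.87, -2.25, -5.63] [0.5, 0.5, -18.9]
(470, -20, 330, 100) [35.13, -8.76, -5.83] [0.5, 0.5, -18.9]
(600, 240, 200, 101) [62.91, -0.05, 7.07] [0.5, 0.5, -19.9]
```

View pics/w1.png

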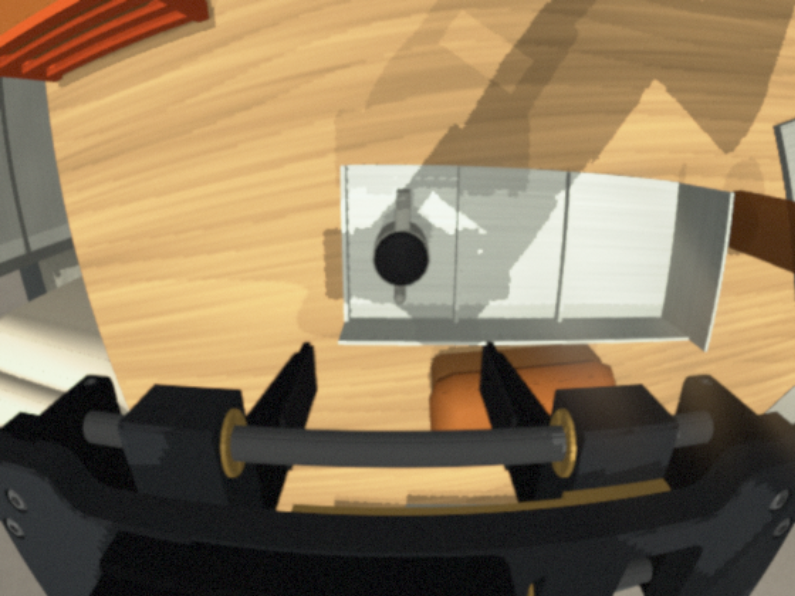

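The small jug stands in its bay: lid at (401,258), handle end at (404,190) pointing out of the front, spout at (401,297). Next I check this numerically against the rack's bar ends.

Run:
```python
from h import *
m={'K':np.array([[325.19,0,280.03],[0,325.19,207.98],[0,0,1.]]),'xyz':np.array([418.52,-367.11,429.72]),'rotation':np.array([-0.30864,.00741,1.41563])}
b=lambda u,z:back('wrist',np.array(u)/1.42,z,m)[0]
a=[b(u,16) for u in((345,166),(458,168),(569,174))]; print(np.round(a,1)); 
d=a[2]-a[0]; yaw=np.arctan2(-d[0],d[1]); print('yaw',yaw)
c,s=np.cos(yaw),np.sin(yaw)
loc=lambda p,o:((p-o)[0]*c+(p-o)[1]*s,-(p-o)[0]*s+(p-o)[1]*c)
o=a[1] # (-75,-52)
lx,ly=loc(b((401,258),70),o); print('small in rack',lx-75,ly-52,'want 0,-104')
for n,p,z in(('handle',(404,192),50),('spout',(401,299),60)): h=b(p,z)-b((401,258),70); print(n,np.degrees(np.arctan2(h[1],h[0])))
```

```text
[[ 422.  -418.1   16. ]
 [ 439.1 -319.1   16. ]
 [ 456.1 -215.7   16. ]]
yaw -0.16694583041713731
small in rack -3.978464417982792 -101.75041245032571 want 0,-104
handle 168.45042617514946
spout -8.779952201667001
```

Call:
{"fn": "arm_command", "kwargs": {
  "steps": [
    [3,-0.5,-2,0,0,-4],
    [6,-1,-4,0,0,-8],
    [9.5,-1.8,-5.6,0,0,-12],
    [12.9,-2.3,-5.6,0,0,-16],
    [16.5,-3.3,-5.6,0,0,-19],
    [20,-4.3,-5.6,0,0,-20],
    [24,-5.5,-5.6,0,0,-20],
    [28,-6.7,-5.6,0,0,-20],
    [32,-7.8,-5.7,0,0,-20],
    [35,-8.7,-5.8,0,0,-20],
    [38.5,-8,-5.8,0,0,-20],
    [42,-7,-5.8,0,0,-20]
  ],
  "jaw": 9.5
}}

```text
t: 11.67
eef_pos: [497.6, 46.3, 497.0]
tcp_rot: [3.141, 0.0, 1.765]
ft_force: [2.0, -0.7, 0.1]
opening: 0.998
```

```bash
python3 -c "
from h import *
s=state();print(s['t'],s['eef_pos'],s['tcp_rot'],s['opening']*95)
go((600,235,200,101))"
```

```text
11.6667 [497.61730003  46.2763102  497.02992668] [3.14083663e+00 3.38288232e-04 1.76461250e+00] 94.81117728857923
(600, 235, 200, 101) [16.55, 13.67, 12.58] [0.0, 0.0, 0.1]
```

Call:
{"fn": "arm_command", "kwargs": {
  "steps": [
    [2.5,2,0,0,0,0],
    [5,4,0,0,0,0],
    [7.5,6,1,0,0,0],
    [10,8.2,3,0,0,0],
    [12,10,5.5,0,0,0],
    [14,11.5,8.5,0,0,0],
    [15.5,12.7,11,0,0,0],
    [16.5,13.6,12.5,0,0,0],
    [16.5,13.7,12.6,0,0,0],
    [16.5,13.7,12.6,0,0,0],
    [16.5,13.7,12.6,0,0,0]
  ]
}}

```text
t: 12.58
eef_pos: [601.2, 232.2, 371.3]
tcp_rot: [3.141, 0.0, 1.765]
ft_force: [1.1, -0.6, 0.1]
opening: 0.999
```

Run:
```python
from h import *
s=state();print(s['t'],s['eef_pos'],s['tcp_rot'])
m=camera_model('wrist');print(m['xyz'],m['rotation']);cv2.imwrite('pics/w2.png',cv2.resize(read_camera('wrist')[:,:,::-1],None,fx=1.42,fy=1.42))
```

```text
12.5833 [601.15523017 232.24863302 371.28657339] [3.14093004e+00 2.04943792e-04 1.76460939e+00]
[517.31012738 217.34394489 352.10861136] [-2.99484649e-01  8.68690593e-04  1.76442069e+00]
```

View pics/w2.png

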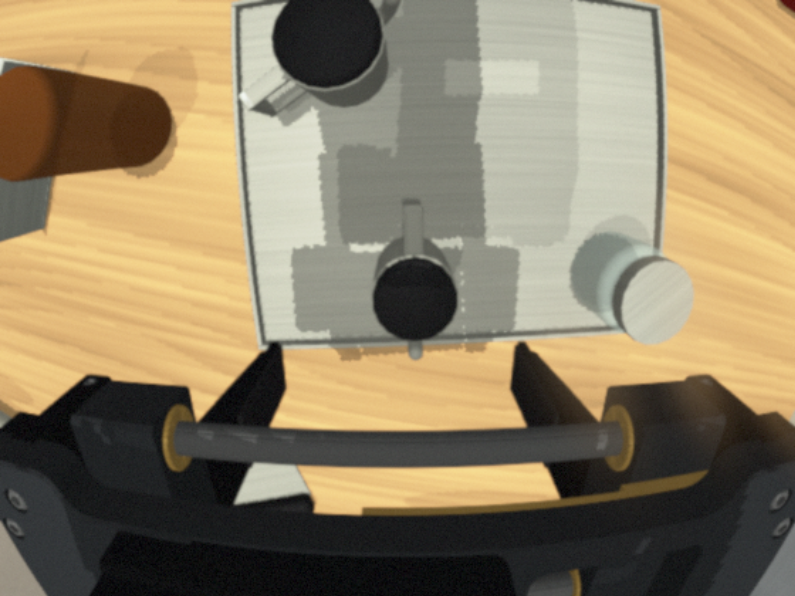

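The mid lid is at (415,299), with its handle end at (412,202) and spout tip at (416,355). The large jug is also in view: lid (328,40), handle end about (252,100).

```bash
python3 - <<'E'
from h import *
m={'K':np.array([[325.19,0,280.03],[0,325.19,207.98],[0,0,1.]]),'xyz':np.array([517.31,217.34,352.11]),'rotation':np.array([-0.29948,.00087,1.76442])}
b=lambda u,z:back('wrist',np.array(u)/1.42,z,m)[0]
def f(l,hd,sp,h,zh):
    c=b(l,h+3);print(c.round(1),*[(np.degrees(np.arctan2(v[1],v[0])).round(1),np.hypot(v[0],v[1]).round(1)) for v in(b(hd,zh)-c,b(sp,h-8)-c)])
f((415,299),(412,202),(416,355),82,60);f((328,40),(255,98),(393,5),100,80)
E
python3 -c "
from h import *
go((601,238,52,101.5))"
```

```text
[598.5 243.8  85. ] (np.float64(-167.4), np.float64(56.3)) (np.float64(13.2), np.float64(42.4))
[460.1 168.1 103. ] (np.float64(-49.5), np.float64(54.7)) (np.float64(135.1), np.float64(41.7))
(601, 238, 52, 101.5) [0.59, 0.08, 14.85] [0.1, 0.0, -0.4]
```

Call:
{"fn": "arm_command", "kwargs": {
  "steps": [
    [1,0,2,0,0,-1.8],
    [1,0,4,0,0,-1.8],
    [1,0,6,0,0,-1.8],
    [1,0,8,0,0,-1.8],
    [1,0,10,0,0,-1.8],
    [1,0,11.5,0,0,-1.8],
    [1,0,13,0,0,-1.8],
    [1,0,14,0,0,-1.8],
    [1,0,14.6,0,0,-1.8],
    [1,0,14.9,0,0,-1.8],
    [1,0,14.9,0,0,-1.8],
    [1,0,14.9,0,0,-1.8]
  ]
}}

```text
t: 13.63
eef_pos: [599.5, 242.5, 222.2]
tcp_rot: [3.14, 0.0, 1.796]
ft_force: [0.2, 0.4, 0.8]
opening: 1.002
```

Call:
{"fn": "arm_command", "kwargs": {
  "steps": [
    [0,0,0,0,0,0],
    [0,0,0,0,0,0],
    [0,0,0,0,0,0],
    [0,0,0,0,0,0],
    [0,0,0,0,0,0],
    [0,0,0,0,0,0],
    [0,0,0,0,0,0],
    [0,0,0,0,0,0],
    [0,0,0,0,0,0]
  ],
  "jaw": 3.5
}}

```text
t: 14.38
eef_pos: [599.4, 242.6, 221.4]
tcp_rot: [3.142, 0.0, 1.796]
ft_force: [-0.6, -0.4, 1.4]
opening: 0.585
```

Call:
{"fn": "arm_command", "kwargs": {
  "steps": [
    [0,0,-1,0,0,0],
    [0,0,-3,0,0,0],
    [0,0,-5.5,0,0,0],
    [0,0,-8.5,0,0,0],
    [0,0,-12,0,0,0],
    [0,0,-15.5,0,0,0],
    [0,0,-19,0,0,0],
    [0,0,-22,0,0,0],
    [0,0,-25,0,0,0],
    [0,0,-27,0,0,0],
    [0,0,-28,0,0,0],
    [0,0,-28,0,0,0]
  ]
}}

```text
t: 15.38
eef_pos: [598.9, 242.5, 503.7]
tcp_rot: [3.138, -0.0, 1.796]
ft_force: [0.0, 0.3, -2.8]
opening: 0.586
```

```bash
python3 -c "
from h import *
s=state();print(s['t'],s['eef_pos'],s['tcp_rot'],s['opening']*95)
go((519.5,-277,331,80.9))"
```

```text
15.3833 [598.93238794 242.48751728 503.74141802] [ 3.13817559e+00 -1.01917194e-04  1.79614783e+00] 55.68690566711093
(519.5, -277, 331, 80.9) [-48.86, -19.35, 0.07] [0.2, -0.0, 22.0]
```

Call:
{"fn": "arm_command", "kwargs": {
  "steps": [
    [-1.5,-0.6,0,0,0,1],
    [-4,-1.6,0,0,0,2],
    [-7,-2.8,0,0,0,4],
    [-10,-4,0,0,0,6],
    [-13.2,-5.2,0,0,0,8],
    [-16.4,-6.5,0,0,0,10],
    [-19.6,-7.8,0,0,0,12],
    [-22.8,-9,0,0,0,14],
    [-26,-10.3,0,0,0,16],
    [-29.2,-11.6,0,0,0,18],
    [-32.4,-12.8,0,0,0,20],
    [-35.5,-14.1,0,0,0,22]
  ]
}}

```text
t: 16.38
eef_pos: [540.3, -137.1, 499.5]
tcp_rot: [-3.139, -0.0, 1.41]
ft_force: [-0.5, 0.2, -1.9]
opening: 0.586
```

```bash
python3 -c "
from h import *
s=state();print(s['t'],s['eef_pos'],s['tcp_rot'],s['opening']*95)
go((519.5,-277,331,80.9),(519.5,-277,90,80.9))"
```

```text
16.3833 [ 540.25510667 -137.07302741  499.50584608] [-3.13855548e+00 -4.01162933e-04  1.40951177e+00] 55.65965797527296
(519.5, -277, 331, 80.9) [-14.14, 0.2, -0.29] [-0.2, -0.0, -0.1]
(519.5, -277, 90, 80.9) [-14.15, 0.27, 23.81] [-0.2, -0.0, -0.1]
```

Call:
{"fn": "arm_command", "kwargs": {
  "steps": [
    [-3.2,0,0,0,0,0],
    [-6.3,0.1,0,0,0,0],
    [-9,0.1,0,0,0,0],
    [-11.4,0.2,1,0,0,0],
    [-13.2,0.2,3,0,0,0],
    [-14,0.2,6,0,0,0],
    [-14,0.2,9.5,0,0,0],
    [-14,0.2,13,0,0,0],
    [-14,0.2,16.5,0,0,0],
    [-14,0.2,19.5,0,0,0],
    [-14,0.2,22,0,0,0],
    [-14,0.2,23,0,0,0]
  ]
}}

```text
t: 17.38
eef_pos: [519.5, -273.2, 266.6]
tcp_rot: [-3.135, -0.003, 1.411]
ft_force: [-0.2, -0.1, -2.4]
opening: 0.584
```

Call:
{"fn": "arm_command", "kwargs": {
  "steps": [
    [0,0,0.5,0,0,0],
    [0,0,0.5,0,0,0],
    [0,0,0.5,0,0,0]
  ]
}}

```text
t: 17.63
eef_pos: [521.1, -273.7, 267.2]
tcp_rot: [3.141, 0.0, 1.412]
ft_force: [-0.2, -0.1, -2.3]
opening: 0.58
```

```bash
python3 -c "
from h import *
s=state();print(s['t'],s['eef_pos'],s['tcp_rot'],s['opening']*95)
go((520.5,-277,51.5,80.9))"
```

```text
17.6333 [ 521.10911608 -273.73556135  267.17916054] [3.14080855e+00 4.60522091e-04 1.41195616e+00] 55.1427023829373
(520.5, -277, 51.5, 80.9) [-0.33, -0.01, 4.44] [0.0, 0.0, -0.0]
```

Call:
{"fn": "arm_command", "kwargs": {
  "steps": [
    [-0.3,0,1,0,0,0],
    [-0.3,0,2,0,0,0],
    [-0.3,0,2.8,0,0,0],
    [-0.3,0,3.4,0,0,0],
    [-0.3,0,3.8,0,0,0],
    [-0.3,0,4.1,0,0,0],
    [-0.3,0,4.25,0,0,0],
    [-0.3,0,4.35,0,0,0],
    [-0.3,0,4.45,0,0,0],
    [-0.3,0,4.5,0,0,0],
    [-0.3,0,4.55,0,0,0],
    [-0.3,0,4.55,0,0,0]
  ]
}}

```text
t: 18.63
eef_pos: [520.6, -276.4, 222.3]
tcp_rot: [3.141, 0.0, 1.412]
ft_force: [-4.6, 1.6, 10.5]
opening: 0.586
```

Call:
{"fn": "arm_command", "kwargs": {
  "steps": [
    [0,0,0,0,0,0],
    [0,0,0,0,0,0],
    [0,0,0,0,0,0],
    [0,0,0,0,0,0],
    [0,0,0,0,0,0],
    [0,0,-1,0,0,0],
    [0,0,-3,0,0,0],
    [0,0,-6,0,0,0],
    [0,0,-10,0,0,0],
    [0,0,-14,0,0,0],
    [0,0,-18,0,0,0],
    [0,0,-22,0,0,0]
  ],
  "jaw": 7.6
}}

```text
t: 19.63
eef_pos: [520.1, -276.1, 443.8]
tcp_rot: [3.141, 0.0, 1.412]
ft_force: [-0.6, 0.2, -1.0]
opening: 0.799
```

Run:
```python
from h import *
s=state();print(s['t'],s['eef_pos'],s['tcp_rot'])
m=camera_model('wrist');print(m['xyz'],m['rotation']);cv2.imwrite('pics/w3.png',cv2.resize(read_camera('wrist')[:,:,::-1],None,fx=1.42,fy=1.42))
go((480,-60,330,60),(457,165,200,45))
```

```text
19.6333 [ 520.07312491 -276.07472357  443.81120669] [3.14107424e+00 2.98411329e-04 1.41216874e+00]
[ 435.70741649 -261.6792444   424.62802379] [-2.99534643e-01  1.04339682e-03  1.41201466e+00]
(480, -60, 330, 60) [20.69, -7.36, -5.13] [0.6, 0.2, 20.9]
(457, 165, 200, 45) [42.61, -13.31, 7.7] [0.7, 0.1, 35.9]
```

View pics/w3.png

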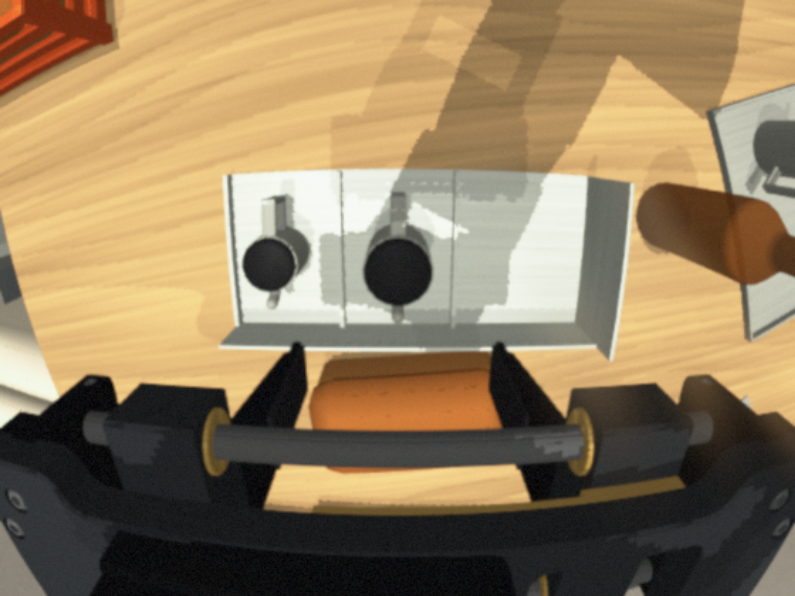

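The mid jug (lid (398,270), handle straight out at (399,195)) stands square in the middle bay, and the small one is unchanged. On to the large jug.

Call:
{"fn": "arm_command", "kwargs": {
  "steps": [
    [3,-1.1,-2.5,0,0,3],
    [6.5,-2.3,-5,0,0,7],
    [10,-3.6,-5.1,0,0,11],
    [13.5,-4.8,-5.1,0,0,15],
    [17,-6,-5.1,0,0,19],
    [20.7,-7.4,-5.1,0,0,23],
    [24.5,-8.4,-5.1,0,0,27],
    [28,-9.4,-5.1,0,0,31],
    [31.5,-10.3,-5.1,0,0,35],
    [35,-11.2,-3,0,0,36],
    [38,-12.1,0,0,0,36],
    [40,-12.6,3,0,0,36]
  ],
  "jaw": 9.5
}}

```text
t: 20.68
eef_pos: [458.3, 140.6, 411.3]
tcp_rot: [3.14, -0.003, 0.785]
ft_force: [0.6, -0.4, 0.8]
opening: 0.997
```

Call:
{"fn": "arm_command", "kwargs": {
  "steps": [
    [1.8,-1.9,3,0,0,0],
    [1.8,-1.9,4.5,0,0,0],
    [1.8,-1.9,4.5,0,0,0],
    [1.8,-1.9,4.5,0,0,0]
  ]
}}

```text
t: 21.02
eef_pos: [458.8, 164.7, 366.1]
tcp_rot: [-3.141, 0.001, 0.785]
ft_force: [1.1, 0.6, -0.3]
opening: 1.002
```

Run:
```python
from h import *
s=state();print(s['t'],s['eef_pos'],s['tcp_rot'])
m=camera_model('wrist');print(m['xyz'],m['rotation']);cv2.imwrite('pics/w4.png',cv2.resize(read_camera('wrist')[:,:,::-1],None,fx=1.42,fy=1.42))
```

```text
21.0167 [458.77987121 164.66704697 366.05775411] [-3.14119232e+00  9.13803683e-04  7.84526596e-01]
[397.88828226 225.03473744 346.9609741 ] [-0.29910571  0.00156966  0.78429278]
```

View pics/w4.png

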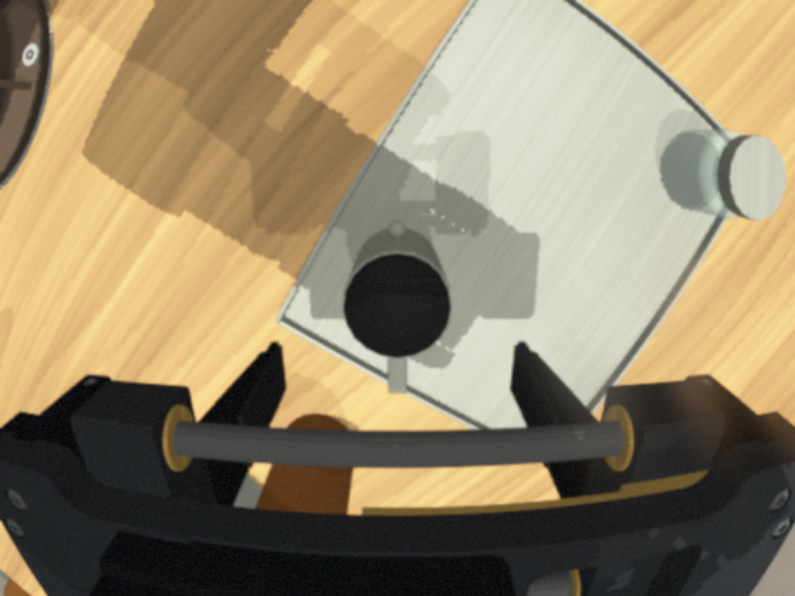

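The large lid is at (397,305), with its handle end at (397,388) and spout tip at (397,224). It is aligned with the tool.

Run:
```python
from h import *
m={'K':np.array([[325.19,0,280.03],[0,325.19,207.98],[0,0,1.]]),'xyz':np.array([397.89,225.03,346.96]),'rotation':np.array([-0.29911,.00157,.78429])}
b=lambda u,z:back('wrist',np.array(u)/1.42,z,m)[0]
c=b((397,305),103);print(c.round(1),*[(np.degrees(np.arctan2(v[1],v[0])).round(1),np.hypot(v[0],v[1]).round(1)) for v in(b((397,388),80)-c,b((397,225),92)-c)])
x=(c[0]+455.3)/2;y=(c[1]+161.2)/2
go((x,y,60,44.5))
```

```text
[454.5 167.3 103. ] (np.float64(-45.2), np.float64(64.9)) (np.float64(135.0), np.float64(43.2))
(np.float64(454.8891141666045), np.float64(164.2338070264877), 60, 44.5) [-0.3, -0.29, 13.56] [0.0, -0.0, 0.4]
```

Call:
{"fn": "arm_command", "kwargs": {
  "steps": [
    [-0.25,-0.35,2,0,0,0],
    [-0.25,-0.35,4,0,0,0],
    [-0.25,-0.35,6,0,0,0],
    [-0.25,-0.35,8,0,0,0],
    [-0.25,-0.35,9.5,0,0,0],
    [-0.25,-0.35,11,0,0,0],
    [-0.25,-0.35,12,0,0,0],
    [-0.25,-0.35,13,0,0,0],
    [-0.25,-0.35,13.4,0,0,0],
    [-0.25,-0.35,13.5,0,0,0],
    [-0.25,-0.35,13.5,0,0,0],
    [-0.25,-0.35,13.5,0,0,0]
  ]
}}

```text
t: 22.07
eef_pos: [454.7, 165.2, 231.6]
tcp_rot: [3.141, -0.001, 0.784]
ft_force: [-0.2, 0.6, 1.0]
opening: 0.997
```

Call:
{"fn": "arm_command", "kwargs": {
  "steps": [
    [0,0,0,0,0,0],
    [0,0,0,0,0,0],
    [0,0,0,0,0,0],
    [0,0,0,0,0,0],
    [0,0,0,0,0,0],
    [0,0,0,0,0,0],
    [0,0,0,0,0,0],
    [0,0,0,0,0,0],
    [0,0,0,0,0,0]
  ],
  "jaw": 4
}}

```text
t: 22.82
eef_pos: [454.7, 165.3, 231.0]
tcp_rot: [3.141, -0.001, 0.784]
ft_force: [1.7, 1.9, 2.1]
opening: 0.668
```

Call:
{"fn": "arm_command", "kwargs": {
  "steps": [
    [0,0,-1,0,0,0],
    [0,0,-3,0,0,0],
    [0,0,-5.5,0,0,0],
    [0,0,-8.5,0,0,0],
    [0,0,-12,0,0,0],
    [0,0,-15.5,0,0,0],
    [0,0,-19,0,0,0],
    [0,0,-22,0,0,0],
    [0,0,-25,0,0,0],
    [0,0,-28,0,0,0],
    [0,0,-29,0,0,0],
    [0,0,-29,0,0,0]
  ]
}}

```text
t: 23.82
eef_pos: [453.9, 165.2, 522.6]
tcp_rot: [3.14, -0.002, 0.784]
ft_force: [0.2, -0.3, -5.6]
opening: 0.671
```

```bash
python3 -c "
from h import *
s=state();print(s['t'],s['eef_pos'],s['tcp_rot'],s['opening']*95)
go((455,165,350,-35),(537.3,-162,350,-99.1))"
```

```text
23.8167 [453.87930638 165.17546684 522.58438779] [ 3.13989019e+00 -2.37323034e-03  7.83865555e-01] 63.75670871310889
(455, 165, 350, -35) [0.07, 0.09, 0.13] [-0.0, -0.2, 79.9]
(537.3, -162, 350, -99.1) [-17.19, 29.06, 0.14] [-0.1, -0.2, 144.0]
```

Call:
{"fn": "arm_command", "kwargs": {
  "steps": [
    [-0.4,0.6,0,0,0,2],
    [-1.2,2,0,0,0,6],
    [-2.2,3.7,0,0,0,12],
    [-3.2,5.4,0,0,0,18],
    [-4.2,7.1,0,0,0,24],
    [-5.2,8.8,0,0,0,30],
    [-6.2,10.5,0,0,0,36],
    [-7.2,12.2,0,0,0,42],
    [-8.2,13.9,0,0,0,48],
    [-9.2,15.6,0,0,0,54],
    [-10.2,17.3,0,0,0,60],
    [-11.2,19,0,0,0,66]
  ]
}}

```text
t: 24.82
eef_pos: [509.4, -49.9, 518.1]
tcp_rot: [3.141, 0.005, -0.375]
ft_force: [0.6, -0.6, -6.2]
opening: 0.668
```

```bash
python3 -c "
from h import *
s=state();print(s['t'],s['eef_pos'],s['tcp_rot'],s['opening']*95)
go((537.3,-163,350,-99.1))"
```

```text
24.8167 [509.41632793 -49.8652247  518.10774992] [ 3.14066894  0.00468792 -0.37533008] 63.438419109862586
(537.3, -163, 350, -99.1) [6.74, 9.5, -0.34] [0.2, 0.2, 77.6]
```

Call:
{"fn": "arm_command", "kwargs": {
  "steps": [
    [0.8,1.2,0,0,0,6.5],
    [1.8,2.5,0,0,0,13],
    [2.8,3.9,0,0,0,19.5],
    [3.8,5.3,0,0,0,26],
    [4.7,6.6,0,0,0,32.5],
    [5.5,7.8,0,0,0,39],
    [6.2,8.7,0,0,0,45.5],
    [6.6,9.3,0,0,0,52],
    [6.7,9.5,0,0,0,58.5],
    [6.7,9.5,0,0,0,65],
    [6.7,9.5,0,0,0,71.5],
    [6.7,9.5,0,0,0,76]
  ]
}}

```text
t: 25.82
eef_pos: [537.6, -161.9, 517.8]
tcp_rot: [3.137, 0.001, -1.703]
ft_force: [0.1, 0.7, -4.4]
opening: 0.668
```

Call:
{"fn": "arm_command", "kwargs": {
  "steps": [
    [0,0,0,0,0,0],
    [0,0,0,0,0,0],
    [0,0,0,0,0,0]
  ]
}}

```text
t: 26.07
eef_pos: [537.6, -161.4, 519.5]
tcp_rot: [3.139, 0.0, -1.693]
ft_force: [-0.2, -0.4, -5.5]
opening: 0.673
```

```bash
python3 -c "
from h import *
s=state();print(s['t'],s['eef_pos'],s['tcp_rot'],s['opening']*95)
go((537.3,-163,100,-99.1))"
```

```text
26.0667 [ 537.63445347 -161.38415679  519.5190597 ] [ 3.13934304e+00  4.87042237e-04 -1.69265359e+00] 63.97747713541343
(537.3, -163, 100, -99.1) [0.18, -0.04, 24.82] [0.1, 0.0, 2.1]
```

Call:
{"fn": "arm_command", "kwargs": {
  "steps": [
    [0.2,0,1,0,0,1],
    [0.2,0,3,0,0,2],
    [0.2,0,6,0,0,2],
    [0.2,0,9,0,0,2],
    [0.2,0,12,0,0,2],
    [0.2,0,15,0,0,2],
    [0.2,0,18,0,0,2],
    [0.2,0,21,0,0,2],
    [0.2,0,23,0,0,2],
    [0.2,0,24.3,0,0,2],
    [0.2,0,24.8,0,0,2],
    [0.2,0,24.8,0,0,2]
  ]
}}

```text
t: 27.07
eef_pos: [537.1, -163.1, 271.4]
tcp_rot: [3.139, 0.001, -1.729]
ft_force: [0.6, 0.0, -5.3]
opening: 0.673
```

Call:
{"fn": "arm_command", "kwargs": {
  "steps": [
    [0,0,0,0,0,0],
    [0,0,0,0,0,0]
  ]
}}

```text
t: 27.23
eef_pos: [537.5, -163.2, 273.8]
tcp_rot: [-3.14, -0.001, -1.729]
ft_force: [-0.3, -0.4, -5.1]
opening: 0.674
```

```bash
python3 -c "
from h import *
s=state();print(s['t'],s['eef_pos'],s['tcp_rot'],s['opening']*95)
go((537.3,-163,60.7,-99.1))"
```

```text
27.2333 [ 537.54800864 -163.17880745  273.77899392] [-3.13994158e+00 -5.02176673e-04 -1.72935980e+00] 64.05434278425078
(537.3, -163, 60.7, -99.1) [-0.02, 0.03, 4.18] [-0.1, -0.0, 0.0]
```

Call:
{"fn": "arm_command", "kwargs": {
  "steps": [
    [0,0,1,0,0,0],
    [0,0,2,0,0,0],
    [0,0,2.8,0,0,0],
    [0,0,3.3,0,0,0],
    [0,0,3.6,0,0,0],
    [0,0,3.8,0,0,0],
    [0,0,3.95,0,0,0],
    [0,0,4.05,0,0,0],
    [0,0,4.15,0,0,0],
    [0,0,4.2,0,0,0],
    [0,0,4.25,0,0,0],
    [0,0,4.25,0,0,0]
  ]
}}

```text
t: 28.23
eef_pos: [537.4, -163.1, 232.0]
tcp_rot: [-3.14, -0.0, -1.729]
ft_force: [-4.2, 1.3, 11.9]
opening: 0.673
```

Call:
{"fn": "arm_command", "kwargs": {
  "steps": [
    [0,0,0,0,0,0],
    [0,0,0,0,0,0],
    [0,0,0,0,0,0],
    [0,0,0,0,0,0],
    [0,0,0,0,0,0],
    [0,0,-1,0,0,0],
    [0,0,-3,0,0,0],
    [0,0,-6,0,0,0],
    [0,0,-10,0,0,0],
    [0,0,-14,0,0,0],
    [0,0,-18,0,0,0],
    [0,0,-22,0,0,0]
  ],
  "jaw": 8
}}

```text
t: 29.23
eef_pos: [536.7, -162.8, 453.3]
tcp_rot: [-3.141, -0.0, -1.729]
ft_force: [0.9, -0.7, 0.9]
opening: 0.837
```

Call:
{"fn": "arm_command", "kwargs": {
  "steps": [
    [0,0,-4,0,0,0],
    [0,0,-8,0,0,0],
    [0,0,-8,0,0,0],
    [0,0,-8,0,0,0]
  ]
}}

```text
t: 29.57
eef_pos: [536.7, -162.7, 533.0]
tcp_rot: [-3.137, -0.001, -1.729]
ft_force: [-0.8, -0.2, -0.8]
opening: 0.839
```

Run:
```python
from h import *
s=state();print(s['t'],s['eef_pos'],s['tcp_rot'])
m=camera_model('wrist');print(m['xyz'],m['rotation'])
w=cv2.resize(read_camera('wrist')[:,:,::-1],None,fx=1.42,fy=1.42); cv2.imwrite('pics/w5.png',w)
t=read_camera('scene')[:,:,::-1]; cv2.imwrite('pics/s5.png',cv2.resize(t[130:290,150:370],None,fx=3.5,fy=3.5))
```

```text
29.5667 [ 536.7015068  -162.71754813  533.00335645] [-3.13704944e+00 -1.26231775e-03 -1.72936804e+00]
[ 617.59108653 -174.7727986   514.23706988] [-0.29461838 -0.00199615 -1.72953474]
```

View pics/w5.png

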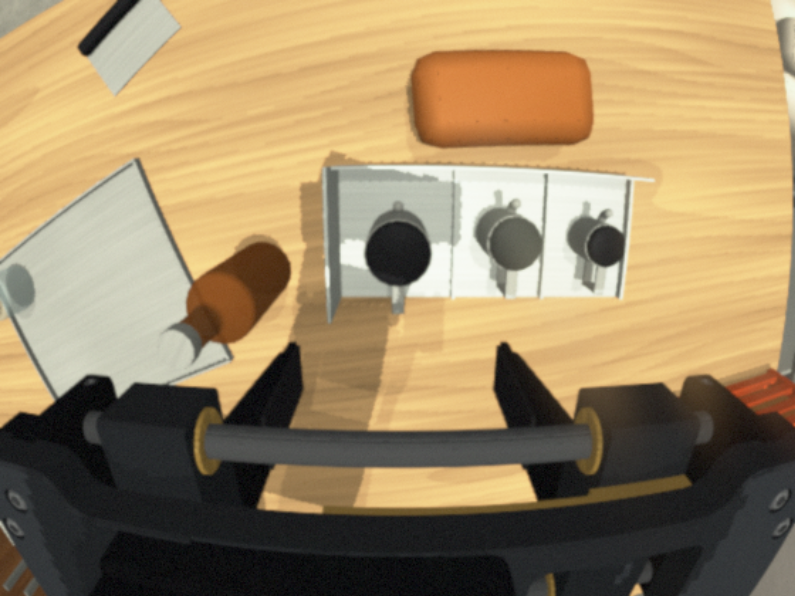

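View pics/s5.png

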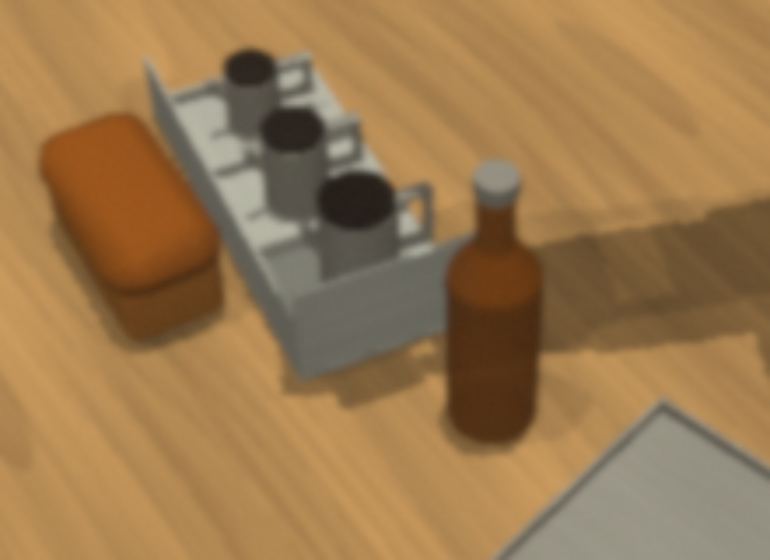

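The wrist view has the large lid at (398,252), mid at (515,243) and small at (606,246). All handles point out of the front, and the bottle and loaf look undisturbed; the scene view shows all three jugs upright. One last numeric check.

Run:
```python
from h import *
m={'K':np.array([[325.19,0,280.03],[0,325.19,207.98],[0,0,1.]]),'xyz':np.array([617.59,-174.77,514.24]),'rotation':np.array([-0.29462,-.002,-1.72953])}
b=lambda u,z:back('wrist',np.array(u)/1.42,z,m)[0]
a=[b(u,16) for u in((452,298),(542,298),(622,298))]
d=a[0]-a[2]; yaw=np.arctan2(-d[0],d[1]); c,s=np.cos(yaw),np.sin(yaw); print('yaw',yaw)
for n,u,z,h,zh,w in(('L',(398,252),104,(398,310),80,116.5),('M',(515,243),86,(510,296),60,0),('S',(606,246),70,(600,294),50,-104)):
    v=b(u,z)-a[1]; H=b(h,zh)-b(u,z)
    print(n,'rack x',round(v[0]*c+v[1]*s-75,1),'y err',round(-v[0]*s+v[1]*c-52-w,1),'ang err',round(np.arctan2(-H[1],-H[0])-yaw,3))
f=b((398,252),104); print(f)
t0=cv2.imread('pics/top0.png'); t=read_camera('top')[:,:,::-1]
for n,r in(('loaf',(130,185,350,430)),('jar',(185,220,115,152)),('bottle',(190,232,265,300))):
    A,B=[np.float32(cv2.cvtColor(np.ascontiguousarray(i[r[0]:r[1],r[2]:r[3]]),6)) for i in(t0,t)]
    print(n,cv2.phaseCorrelate(A,B))
print(state()['t'],job_done())
```

```text
yaw -0.16056717080094088
L rack x -4.3 y err 0.2 ang err 0.003
M rack x 2.0 y err 4.2 ang err 0.086
S rack x -1.2 y err 2.5 ang err 0.153
[ 534.96477541 -162.70191908  104.        ]
loaf ((-0.7278836977598999, 6.680828803130069), 0.20194330255190532)
jar ((-0.03394037564315511, -4.2381673249991536e-05), 0.9986454426414437)
bottle ((0.01366462258280876, 0.5391215705135757), 0.9994331221521636)
the job is handed in; nothing more can be done
29.7167 None
```

All three jugs are in the rack and let go: smallest at the low end, middle-sized in the middle bay, largest beside the high end plate. I handed the job in at about 29.7 s. No verdict came back, so the results below are from my own checks.

| Jug | Last measured offset from bay centre (20 mm allowed) | Last measured angle off square (0.2 rad allowed) |
|---|---|---|
| Large | about 4 mm | 0.00 rad |
| Middle | about 5 mm | 0.09 rad |
| Small | about 3 mm | 0.15 rad |

- **Orientation:** Every handle points out of the open front, and the scene view shows all three jugs upright. The middle and small angles are the less certain ones, because those jugs were near the edge of the last picture. The small jug's closer picture, taken right after release, gave only about 0.01–0.04 rad.
- **Setting down:** The force on setting down was about 10–12 N for each jug.
- **Bystanders:** The seed jar had not moved in the top view, and the bottle had moved about half a pixel, roughly 1 mm.
- **Check that failed:** The same image comparison for the loaf gave an apparent 6.7 pixel shift, which I don't trust. Its match score was only 0.20, and the window also took in the rack with its new jugs and probably the arm. I handed in in the same script, so I did not follow it up. The loaf looks undisturbed in the wrist and scene views, and the gripper kept well clear of it.

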